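# Point out the next award-stand assembly step

### The arm

A 6-joint arm with a two-finger parallel gripper is mounted at the origin on the work surface. World frame = base frame: x ahead of the robot, y to its left, z up, the work surface at z = 0. Lengths are in m, angles in degrees, forces in N, time in s.
With the tool pointing down it reaches from about 0.375 to 0.9 m from the base axis. Payload 3.1 kg.
Tool frame: the origin (TCP) lies at the centre of the arm's flange, where the gripper is bolted on; the fingertips stand 182 mm ahead of it and the grasp point (between the pads) lies 164 mm ahead of it; x points along the fingers, z is the direction in which the jaws open and shut, and the axes are right-handed (so a half turn about x gives the same grasp; the last joint's range is limited). The gripper opens to 87 mm and grips with 3 to 60 N. Pads are 19 mm wide; open, the fingers measure 117 mm over their backs; the gripper's body (75 mm by 190 mm) begins 51 mm behind the grasp point.
Start: joints at [56.751, 30.224, 82.088, -0, 67.689, -10.227], TCP at [0.244, 0.575, 0.405] pointing down, gripper open.
Joint ranges: [-176.69, 176.69], [-43.24, 126.21], [12.49, 139.97], [-82, 262], [0, 151.66], [-163.58, 163.58]. Speed limits (degrees/s): [159.86, 159.86, 180, 180, 180, 180].

### API

Orientations are given as a 3x3 rotation matrix whose columns are the frame's x, y, z axes.
In Python, from rig import bot gives the robot as it stands.
- The arm moves only by the shell command python3 -m crank 'ROWS' [OPENING]. ROWS is JSON, a list of rows, each an object with "offset": the shift along the tool's x, y, z in m, a list of three; "spin": the turn about the tool's x in rad. A call has 1 to 12 rows; each row shifts and turns the commanded pose from where the row before left it, along the tool's axes as they then stand; what a row does not reach is not made up. A row lasts 1/10 s, in which the tool goes at most 50 mm and 8.59 degrees, less where a joint would pass 70% of its speed; a pose out of reach is approached as far as the arm can. A call is refused whole if a number of a shift passes 0.05 or a number of a turn 0.15, either way. A call with a gripper value outside its range is refused whole. OPENING is the finger opening in m, from 0 to 0.087, set as the call begins (- or left out, the last holds). The fingers move at their own pace and stop on an object; the grip force is fixed at half the most. Time passes only in rows, so rows that do not move let the fingers close. It gives the time, the measured TCP pose, the force and the opening at its end, in the units of the state.
- bot.read_state(): the state, without advancing time (a new reading comes with each control period).
- bot.capture(name): name is "scene" or "top" or "wrist"; returns a dict with "pixels" (480x640x3 uint8, blue, green, red), "depth" (480x640 float32, m along the optical axis (not along the pixel's ray), 0 where there is no reading), "K" (3x3 intrinsics, pixels), "world_to_cam" (4x4, takes a point from world to camera coordinates). Camera axes: x right, y up, looking along -z (the intrinsics and any distortion apply to the point x, -y, -z); pixel columns grow to the right and rows downward; lengths in m; the calibration is good to about 2 mm. A picture is of the moment at which its call begins.
- bot.hand_in(): hands the job in, once; it reports no verdict.
Trained networks look in a picture, given as the dict that the camera call returned (one of the last four; its "shot" number tells which), for a name from the list of things; names that differ only in an ending like _2 or _b are one class to them, and where a whole thing is asked for, a point or a joint stands for the part that bears it (a point fixed in the world has none). Each returns a list of dicts, best first, with "p" (0 to 1); they miss things now and then, are a little off and sometimes report something else, mostly with a low value. They report only what shows in the picture. A call takes as long as a camera call.
- bot.regions_of(label, picture): "region" (480x640 bool, what is visible of it) and "extent" ([centre column, centre row, width, height] in pixels, round what is visible of it).
The state is a dict: "time_s": time; "joint_positions": joint angles; "qvel": joint speeds; "tau": joint torques, N m; "position": TCP position; "tcp_rot": TCP orientation; "force": force on the tool from outside, world axes, zero at the start; "moment": the same for the moment, N m; "opening": opening from 0.0 (shut) to 1.0 (fully open).
Only numpy, scipy, OpenCV 4.12 (cv2) and the standard library are available. Lean on these libraries where they do the work, as an engineer would, in place of code of your own. Each camera call takes 0.05 s, during which the arm holds its last target.

### The job

Show the helper the next assembly step by pointing down from close above, touching nothing: first at the loose metal post that is as long as the three posts already fitted on the black base plate, then at the plate's empty corner hole where it goes, and last at the middle of the screwdriver's handle. Hold the fingertips about two centimetres above each for a good two seconds, travel between them well raised, and do not point at any other post or at the wrench. Move nothing, and finish while still pointing at the screwdriver's handle.

Things in the scene. Friction and masses are not known exactly. Their poses are not given: they have to be found in the camera images.
- middle_top (a point): Centre of the upper end of the loose post to be pointed out first: plain aluminium cylinder 20 mm in diameter, 50 mm tall, standing upright on the cardboard sheet (a 200 x 200 mm square, 3 mm thick). Its length equals that of the fitted posts and lies between those of the other two loose posts. z is up.
- short_top (a point): Centre of the upper end of the short loose post, same kind, 20 mm in diameter, 25 mm tall, upright on the cardboard sheet. A wrong one. Loose posts stand at least 60 mm apart, centre to centre, in any order. z is up.
- long_top (a point): Centre of the upper end of the long loose post, same kind, 20 mm in diameter, 75 mm tall, upright on the cardboard sheet. A wrong one. z is up.
- open_hole (a point): Centre of the mouth of the empty corner hole (12 mm in diameter, right through) on the upper face of the base plate: a fixed black plastic plate 120 x 160 mm, 6 mm thick, flat on the table at any yaw. The holes lie on a 96 x 136 mm rectangle centred on the plate; the other three corners carry posts. z is up; x runs along the 120 mm side and y along the 160 mm side, both towards this corner, so the neighbouring posts lie 96 mm along -x and 136 mm along -y.
- fitted_1 (a point): Centre of the upper end of a post fitted on the plate (20 mm in diameter, 50 mm tall above the plate, top 56 mm above the table), 96 mm from the open hole.
- fitted_2 (a point): The same for the fitted post diagonally opposite the open hole.
- fitted_3 (a point): The same for the fitted post 136 mm from the open hole.
- handle_mid (a point): Uppermost point of the screwdriver at the middle of its handle. The loose screwdriver lies on the table; it is 200 mm long: a round green plastic handle 100 mm long and 26 mm thick and a steel shaft 6 mm thick. Its x axis runs along it from handle to tip, z is up; the handle runs 50 mm each way from this point.
- wrench: Loose steel wrench lying flat on the table beside the screwdriver, on either side of it: 180 mm long, up to 38 mm wide, 8 mm thick. Origin at the centre of its underside, x along its length towards the open jaw. Leave it alone.
- cup: Loose white paper cup standing beyond the tools: 72 mm across the rim, 80 mm tall. Origin at the centre of its underside. Leave it alone.

How it is judged:
By the outcome, as a careful person would: the job done as asked, in the order asked, and still so for the second after the job is handed in, with the robot touching nothing.
It also fails if it takes over 54 s, if anything falls off the work surface, if the arm or the gripper's body presses on something with over 40 N, if the wrist force passes 120 N, or if a joint passes its speed limit or range.

## Working session

There is one attempt and no reset: what is moved stays moved. The work goes in short steps, Python scripts to look and compute and a shell command to move; the robot and the scene stay as the last step left them, time stands still between calls to the robot, and variables do not carry over. Pictures are saved under pics/ and viewed, and the job is handed in when it is done.

```bash
mkdir -p pics; ls
python3 - <<'E'
from rig import bot
import cv2,numpy as np
s=bot.read_state();print(s['time_s'],s['position'],s['tcp_rot'],s['opening'])
for n in ['scene','top']:
    p=bot.capture(n);cv2.imwrite(f'pics/{n}0.png',p['pixels']);np.savez(f'{n}0.npz',**{k:p[k] for k in ('pixels','depth','K','world_to_cam')});print(p['K'],p['world_to_cam'],p.keys())
    for l in ['middle_top','short_top','long_top','open_hole','fitted_1','handle_mid','wrench','cup']:
        try: print(n,l,[(round(d['p'],2),np.round(d['extent'],1).tolist()) for d in bot.regions_of(l,p)])
        except Exception as e: print(l,e)
E
```

```text
pics
0.0 [0.24418467 0.57494722 0.4037945 ] [[-1.15520810e-03 -9.20369569e-01  3.91047978e-01]
 [-1.75618138e-03  3.91049503e-01  9.20367971e-01]
 [-9.99997791e-01  3.76465355e-04 -2.06807945e-03]] 0.9940792525392368
[[464.83235249   0.         317.77040176]
 [  0.         464.83235249 240.73027131]
 [  0.           0.           1.        ]] [[-0.86470577  0.50205821 -0.01488218  0.54202442]
 [-0.34225306 -0.56726637  0.7490472   0.14036862]
 [ 0.36762314  0.65279891  0.66234946 -1.38866951]
 [ 0.          0.          0.          1.        ]] dict_keys(['pixels', 'depth', 'K', 'world_to_cam', 'shot'])
scene middle_top [(0.61, [439.7, 349.9, 10.8, 26.9])]
scene short_top [(0.43, [393.4, 325.1, 14.5, 16.3])]
scene long_top [(0.63, [438.8, 309.0, 14.6, 28.7])]
scene open_hole [(0.96, [328.6, 241.5, 74.9, 59.8])]
scene fitted_1 [(0.75, [327.2, 242.8, 77.8, 65.3])]
scene handle_mid [(0.77, [279.0, 182.8, 52.4, 21.9])]
scene wrench [(0.54, [293.9, 212.4, 55.4, 27.3])]
scene cup [(0.6, [230.2, 240.7, 26.7, 39.8])]
[[508.91218217   0.         320.75945643]
 [  0.         508.91218217 244.93982191]
 [  0.           0.           1.        ]] [[-1.02509132e-03 -9.99948787e-01 -1.00684046e-02 -4.07715804e-03]
 [ 9.96392783e-01 -1.87569768e-03  8.48404548e-02 -6.45363679e-01]
 [-8.48549952e-02 -9.94511647e-03  9.96343678e-01 -1.10567132e+00]
 [ 0.00000000e+00  0.00000000e+00  0.00000000e+00  1.00000000e+00]] dict_keys(['pixels', 'depth', 'K', 'world_to_cam', 'shot'])
top middle_top [(0.65, [162.7, 290.8, 16.6, 12.5])]
top short_top [(0.62, [209.2, 273.8, 13.3, 11.5])]
top long_top [(0.53, [193.1, 320.2, 19.0, 14.2])]
top open_hole [(0.8, [344.8, 283.6, 57.6, 72.6])]
top fitted_1 [(0.58, [344.5, 282.1, 55.0, 77.3])]
top handle_mid [(0.77, [489.6, 289.2, 18.9, 91.6])]
top wrench [(0.97, [418.5, 282.0, 17.3, 81.2])]
top cup [(0.95, [395.9, 178.8, 31.4, 34.5])]
```

View pics/scene0.png

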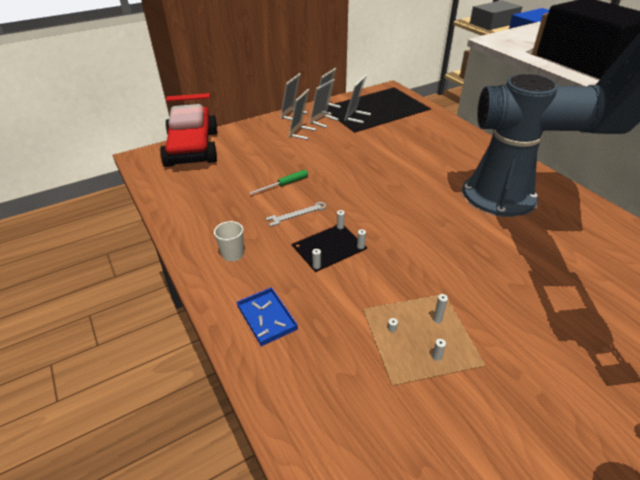

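View pics/top0.png

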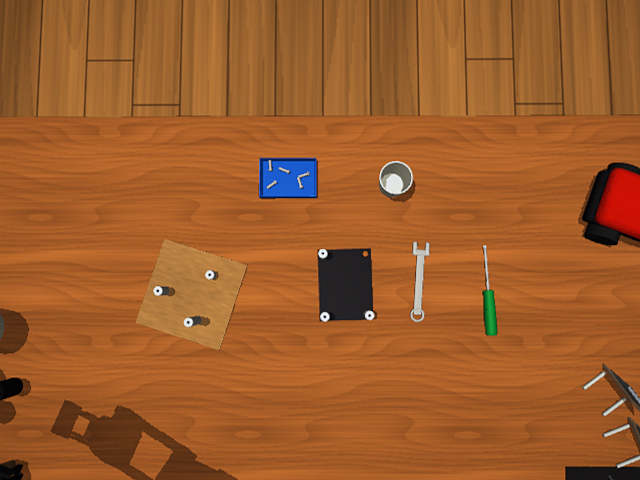

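The top view shows the loose posts at about (158,291) middle, (188,322) long and (210,274) short. The empty hole is at about (365,254), the handle near (490,312), and the wrench near (419,282).

```bash
cat > h.py <<'E'
import numpy as np,cv2
def load(n):
    d=np.load(n+'0.npz');return d
def ray(d,u,v,z):
    K=d['K'];W=d['world_to_cam'];R=W[:3,:3];t=W[:3,3]
    c=np.array([(u-K[0,2])/K[0,0],-(v-K[1,2])/K[1,1],-1.]);o=-R.T@t;w=R.T@c
    return o+w*(z-o[2])/w[2]
def proj(d,P):
    K=d['K'];W=d['world_to_cam'];c=W[:3,:3]@P+W[:3,3];x=np.array([c[0],-c[1],-c[2]]);y=K@x;return y[:2]/y[2]
E
python3 - <<'E'
from h import *
d=load('top');im=d['pixels']
def blob(u,v,r,f):
    c=im[v-r:v+r+1,u-r:u+r+1].astype(int); m=f(c).astype(np.uint8)
    n,l,s,ce=cv2.connectedComponentsWithStats(m);k=1+np.argmax(s[1:,4]);return ce[k]+[u-r,v-r],s[k]
wh=lambda c:c.min(2)>190
for nm,u,v,z in [('mid',158,291,.053),('long',188,322,.078),('short',210,274,.028),('f',322,254,.056),('f',325,317,.056),('f',370,315,.056)]:
    p,s=blob(u,v,8,wh);print(nm,p,s,ray(d,*p,z))
p,s=blob(365,254,6,lambda c:c[:,:,2]>70);print('hole',p,s,ray(d,*p,.006))
m=(im[:,:,1].astype(int)>im[:,:,2]+40)&(im[:,:,1]>im[:,:,0].astype(int)+30)
ys,xs=np.nonzero(m);print(len(xs))
q=cv2.minAreaRect(np.c_[xs,ys].astype(np.float32));print(q,ray(d,*q[0],.015))
print(np.c_[[ray(d,*b,.013) for b in cv2.boxPoints(q)]])
s=im
a=[cv2.resize(s[225:345,130:250],(400,400),interpolation=0),cv2.resize(s[235:335,300:400],(400,400),interpolation=0)]
cv2.imwrite('pics/z.png',np.hstack(a))
for u,v in [(158,291),(188,322),(210,274),(489,312)]: print(u,v,d['depth'][v,u])
E
```

```text
mid [157.44680851 290.21276596] [ 4  3  8  9 47] [0.54539986 0.34868232 0.053     ]
long [187.71153846 321.78846154] [ 4  4  9  9 52] [0.47920979 0.2747503  0.078     ]
short [209.06666667 274.22222222] [ 3  4  9  9 45] [0.58055022 0.24294323 0.028     ]
f [322.37254902 252.88235294] [ 4  3  9  9 51] [ 0.62564049 -0.00877855  0.056     ]
f [324.4  316.18] [ 3  3  9  9 50] [ 0.48958972 -0.01295017  0.056     ]
f [369.09803922 314.80392157] [ 3  4  9  9 51] [ 0.49246849 -0.10873947  0.056     ]
hole [365.07407407 253.40740741] [ 4  3  5  6 27] [ 0.62775569 -0.10509204  0.006     ]
489
((397.90625, 238.64703369140625), (272.360595703125, 37.29939270019531), 38.727256774902344) [ 0.66029601 -0.17848358  0.015     ]
[[ 0.82329279  0.08813525  0.013     ]
 [ 0.89104883  0.03489414  0.013     ]
 [ 0.50223321 -0.4382202   0.013     ]
 [ 0.43833422 -0.38464375  0.013     ]]
158 291 1.105319
188 322 1.066981
210 274 1.1263677
489 312 1.1179692
```

View pics/z.png

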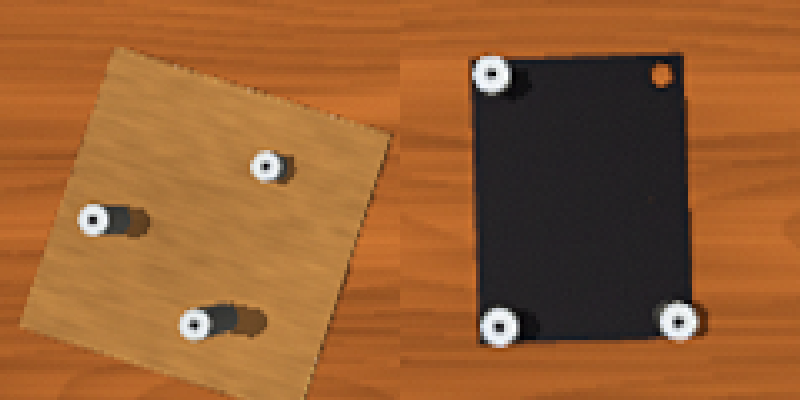

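The zoom confirms which posts are which: shadow lengths match the depth order. The parallelogram of fitted posts predicts the hole at (.6285,-.1046), which agrees. Next is the handle, and a cross-check in the scene camera.

Run:
```python
from h import *
d=load('top');im=d['pixels']
m=(im[:,:,1].astype(int)>im[:,:,2]+20)&(im[:,:,1]>im[:,:,0].astype(int)+20)
m=m.astype(np.uint8);m[:, :470]=0;m[:,510:]=0
ys,xs=np.nonzero(m)
q=cv2.minAreaRect(np.c_[xs,ys].astype(np.float32));print(q,len(xs))
b=np.array([ray(d,*c,.013) for c in cv2.boxPoints(q)]);print(b, b.mean(0)); print([np.linalg.norm(b[i]-b[i-1]) for i in range(4)])
print('handle top', ray(d,*q[0],.014))
tip=ray(d,485.5,246,.008);print('tip',tip)
s=load('scene');o=s['pixels'].copy()
H=ray(d,*q[0],.014);H[2]=.026
P={'mid':[.5454,.3487,.053],'long':[.4792,.2748,.078],'short':[.5806,.2429,.028],'hole':[.628,-.105,.006],'h':H}
big=cv2.resize(o,None,fx=4,fy=4,interpolation=0)
for k,p in P.items():
    u=proj(s,np.array(p));print(k,u);cv2.drawMarker(big,tuple(int(x*4+2) for x in u),(0,0,255),0,12,1)
c=np.hstack([cv2.resize(big[1120:1480,1500:1900],(400,360)),big[650:1010,1050:1450]])
cv2.imwrite('pics/z2.png',c)
```

```text
((489.4966125488281, 312.4586486816406), (45.342830657958984, 11.377232551574707), 85.2363510131836) 497
[[ 0.54426667 -0.36435637  0.013     ]
 [ 0.54634104 -0.38962692  0.013     ]
 [ 0.44667596 -0.39497654  0.013     ]
 [ 0.44461058 -0.36989581  0.013     ]] [ 0.49547356 -0.37971391  0.013     ]
[np.float64(0.0998099272352638), np.float64(0.025355542380199204), np.float64(0.09980855054928864), np.float64(0.025165633594521113)]
handle top [ 0.49533327 -0.37940669  0.014     ]
tip [ 0.64390841 -0.3766496   0.008     ]
mid [440.6763582  343.39891519]
long [443.02418475 298.08441231]
short [392.98688033 322.3035388 ]
hole [297.30567005 244.72655417]
h [292.81024513 174.24498907]
```

View pics/z2.png

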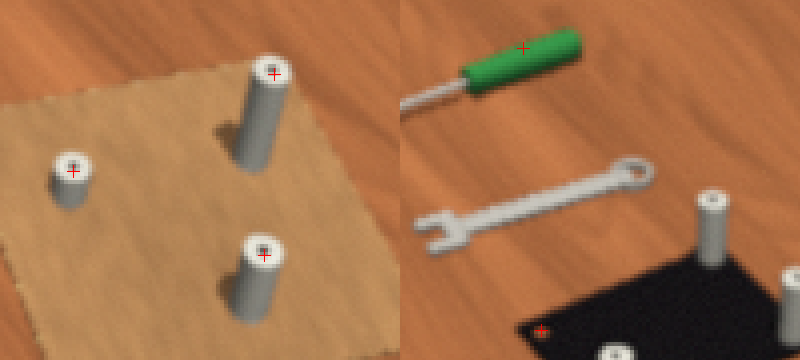

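The projected marks land within about 1 px on the mid post, short post, hole and handle. Now I'll move above the middle post, with the fingers nearly shut so they point.

```bash
python3 -m crank '[{"offset":[0,-0.01,-0.003],"spin":0},{"offset":[0,-0.026,-0.006],"spin":0},{"offset":[0,-0.036,-0.009],"spin":0},{"offset":[0,-0.04,-0.01],"spin":0},{"offset":[0,-0.04,-0.01],"spin":0},{"offset":[0,-0.04,-0.01],"spin":0},{"offset":[0,-0.04,-0.01],"spin":0},{"offset":[0,-0.04,-0.01],"spin":0},{"offset":[0,-0.038,-0.009],"spin":0},{"offset":[0,-0.03,-0.007],"spin":0},{"offset":[0,-0.018,-0.0045],"spin":0},{"offset":[0,-0.008,-0.002],"spin":0}]' 0.006
python3 - <<'E'
from rig import bot
import numpy as np
s=bot.read_state();R=s['tcp_rot'];p=np.array(s['position']);print(p,R,s['time_s'],s['opening'])
tip=p+R[:,0]*.182
print(tip,R.T@(np.array([.5454,.3487,.073])-tip))
E
```

```text
time_s: 2.1
position: [0.5473, 0.3472, 0.4046]
tcp_rot: [[0.0, -0.919, 0.393], [-0.0, 0.393, 0.919], [-1.0, -0.0, -0.0]]
force: [-1.2, 0.3, 0.2]
opening: 0.085
[0.54730526 0.34717004 0.40464271] [[ 8.89976670e-05 -9.19426831e-01  3.93261102e-01]
 [-1.04393809e-04  3.93261093e-01  9.19426833e-01]
 [-9.99999991e-01 -1.22880867e-04 -6.09831488e-05]] 2.1 0.08494673653522847
[0.54732146 0.34715104 0.22264271] [0.14964237 0.00239417 0.00067765]
```

```bash
python3 -m crank '[{"offset":[0.005,0.001,0],"spin":0},{"offset":[0.012,0.001,0.0005],"spin":0},{"offset":[0.018,0,0],"spin":0},{"offset":[0.022,0,0],"spin":0},{"offset":[0.024,0,0],"spin":0},{"offset":[0.022,0,0],"spin":0},{"offset":[0.018,0,0],"spin":0},{"offset":[0.014,0,0],"spin":0},{"offset":[0.008,0,0],"spin":0},{"offset":[0.005,0,0],"spin":0},{"offset":[0.002,0,0],"spin":0},{"offset":[0,0,0],"spin":0}]'
python3 - <<'E'
from rig import bot
import numpy as np,cv2
s=bot.read_state();R=s['tcp_rot'];p=np.array(s['position']);print(s['time_s'],s['opening'],s['force'])
tip=p+R[:,0]*.182
print(tip,R.T@(np.array([.5454,.3487,.073])-tip))
a=bot.capture('scene');b=bot.capture('wrist')
cv2.imwrite('pics/m.png',np.hstack([cv2.resize(a['pixels'][220:400,340:520],(400,400)),cv2.resize(b['pixels'],(400,300))[0:300] if 0 else cv2.copyMakeBorder(cv2.resize(b['pixels'],(400,300)),0,100,0,0,0)]))
E
```

```text
time_s: 3.3
position: [0.5443, 0.3502, 0.2551]
tcp_rot: [[0.001, -0.92, 0.391], [0.0, 0.391, 0.92], [-1.0, -0.001, 0.001]]
force: [1.2, 0.6, 1.0]
opening: 0.071
3.3 0.0714067835063377 [1.1586777  0.58774949 0.97887224]
[0.54444052 0.3502527  0.07311074] [ 0.00011093 -0.00149013 -0.00105401]
```

View pics/m.png

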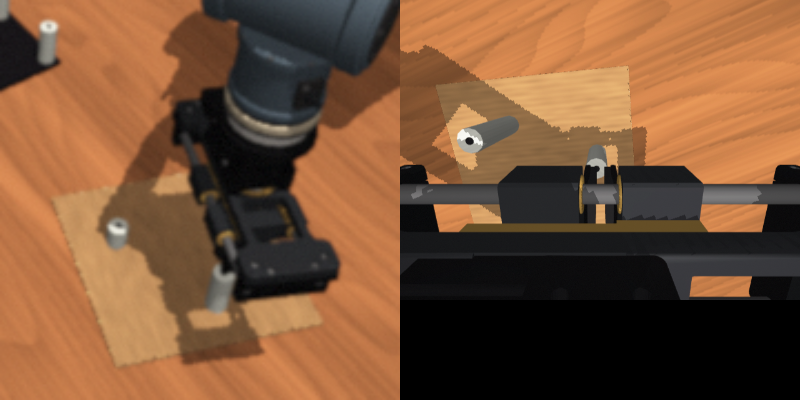

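The tips sit over the mid post and are clear of the others. I'll trim about 1 mm and hold.

```bash
Z='x'; python3 -m crank '[{"offset":[0,-0.0015,-0.001],"spin":0},{"offset":[0,0,0],"spin":0},{"offset":[0,0,0],"spin":0},{"offset":[0,0,0],"spin":0},{"offset":[0,0,0],"spin":0},{"offset":[0,0,0],"spin":0},{"offset":[0,0,0],"spin":0},{"offset":[0,0,0],"spin":0},{"offset":[0,0,0],"spin":0},{"offset":[0,0,0],"spin":0},{"offset":[0,0,0],"spin":0},{"offset":[0,0,0],"spin":0}]'
python3 -m crank '[{"offset":[0,0,0],"spin":0},{"offset":[0,0,0],"spin":0},{"offset":[0,0,0],"spin":0},{"offset":[0,0,0],"spin":0},{"offset":[0,0,0],"spin":0},{"offset":[0,0,0],"spin":0},{"offset":[0,0,0],"spin":0},{"offset":[0,0,0],"spin":0},{"offset":[0,0,0],"spin":0},{"offset":[0,0,0],"spin":0},{"offset":[0,0,0],"spin":0},{"offset":[0,0,0],"spin":0}]'
python3 -m crank '[{"offset":[0,0,0],"spin":0},{"offset":[0,0,0],"spin":0},{"offset":[0,0,0],"spin":0},{"offset":[0,0,0],"spin":0},{"offset":[0,0,0],"spin":0},{"offset":[0,0,0],"spin":0},{"offset":[0,0,0],"spin":0},{"offset":[0,0,0],"spin":0}]'
python3 - <<'E'
from rig import bot
import numpy as np
s=bot.read_state();R=s['tcp_rot'];p=np.array(s['position']);print(s['time_s'])
tip=p+R[:,0]*.182
print(tip,'to hole',R.T@(np.array([.628,-.105,.026])-tip))
E
```

```text
time_s: 4.6
position: [0.5452, 0.3485, 0.2548]
tcp_rot: [[-0.0, -0.92, 0.391], [-0.0, 0.391, 0.92], [-1.0, 0.0, -0.0]]
force: [0.1, 1.0, -0.5]
opening: 0.071
time_s: 5.8
position: [0.5452, 0.3485, 0.2547]
tcp_rot: [[-0.0, -0.92, 0.391], [0.0, 0.391, 0.92], [-1.0, 0.0, 0.0]]
force: [0.4, 0.1, 0.1]
opening: 0.074
time_s: 6.6
position: [0.5452, 0.3485, 0.2547]
tcp_rot: [[-0.0, -0.92, 0.391], [-0.0, 0.391, 0.92], [-1.0, 0.0, -0.0]]
force: [-0.2, 0.2, 0.3]
opening: 0.069
6.6
[0.54517215 0.34850833 0.07273432] to hole [ 0.04674403 -0.25357814 -0.38500321]
```

```bash
python3 -m crank '[{"offset":[-0.008,0,0],"spin":0},{"offset":[-0.02,0,0],"spin":0},{"offset":[-0.03,0,0],"spin":0},{"offset":[-0.034,0,0],"spin":0},{"offset":[-0.03,0,0],"spin":0},{"offset":[-0.018,0,0],"spin":0},{"offset":[-0.01,0,0],"spin":0}]'
python3 -m crank '[{"offset":[0,-0.0076,-0.0116],"spin":0},{"offset":[0,-0.0178,-0.027],"spin":0},{"offset":[0,-0.0228,-0.0347],"spin":0},{"offset":[0,-0.0254,-0.0385],"spin":0},{"offset":[0,-0.0254,-0.0385],"spin":0},{"offset":[0,-0.0254,-0.0385],"spin":0},{"offset":[0,-0.0254,-0.0385],"spin":0},{"offset":[0,-0.0254,-0.0385],"spin":0},{"offset":[0,-0.0254,-0.0385],"spin":0},{"offset":[0,-0.0254,-0.0385],"spin":0},{"offset":[0,-0.0178,-0.027],"spin":0},{"offset":[0,-0.01,-0.0153],"spin":0}]'
python3 -m crank '[{"offset":[0,0,0],"spin":0},{"offset":[0,0,0],"spin":0},{"offset":[0,0,0],"spin":0}]'
python3 - <<'E'
from rig import bot
import numpy as np
s=bot.read_state();R=s['tcp_rot'];p=np.array(s['position']);print(s['time_s'])
tip=p+R[:,0]*.182
print(tip,'to hole',R.T@(np.array([.628,-.105,.026])-tip))
E
```

```text
time_s: 7.3
position: [0.5454, 0.3487, 0.4078]
tcp_rot: [[0.004, -0.92, 0.391], [0.002, 0.391, 0.92], [-1.0, -0.003, 0.003]]
force: [-0.9, -0.0, -0.3]
opening: 0.07
time_s: 8.5
position: [0.6277, -0.1089, 0.403]
tcp_rot: [[-0.003, -0.919, 0.394], [0.0, 0.394, 0.919], [-1.0, 0.003, -0.001]]
force: [0.8, -0.1, -0.6]
opening: 0.065
time_s: 8.8
position: [0.6277, -0.1033, 0.4043]
tcp_rot: [[-0.001, -0.921, 0.389], [0.001, 0.389, 0.921], [-1.0, 0.002, 0.001]]
force: [-0.1, 0.3, 0.2]
opening: 0.073
8.8
[ 0.62744331 -0.10311232  0.22234323] to hole [ 0.19633981 -0.00160712 -0.00162251]
```

```bash
python3 -m crank '[{"offset":[0.008,0,0],"spin":0},{"offset":[0.018,0,0],"spin":0},{"offset":[0.026,0,0],"spin":0},{"offset":[0.03,0,0],"spin":0},{"offset":[0.03,0,0],"spin":0},{"offset":[0.026,0,0],"spin":0},{"offset":[0.022,0,0],"spin":0},{"offset":[0.015,0,0],"spin":0},{"offset":[0.01,0,0],"spin":0},{"offset":[0.006,0,0],"spin":0},{"offset":[0.004,0,0],"spin":0},{"offset":[0,0,0],"spin":0}]'
python3 - <<'E'
from rig import bot
import numpy as np,cv2
s=bot.read_state();R=s['tcp_rot'];p=np.array(s['position']);print(s['time_s'],s['force'])
tip=p+R[:,0]*.182
print(tip,R.T@(np.array([.628,-.105,.026])-tip))
a=bot.capture('scene');b=bot.capture('wrist')
cv2.imwrite('pics/h.png',np.hstack([cv2.resize(a['pixels'][130:310,230:410],(400,400)),cv2.copyMakeBorder(cv2.resize(b['pixels'],(400,300)),0,100,0,0,0)]))
E
```

```text
time_s: 10.0
position: [0.6283, -0.1051, 0.2099]
tcp_rot: [[0.0, -0.92, 0.391], [-0.0, 0.391, 0.92], [-1.0, -0.001, 0.0]]
force: [-0.3, -0.2, 0.4]
opening: 0.069
10.0 [-0.2864347  -0.22902777  0.41299359]
[ 0.62839732 -0.10518174  0.02793683] [1.93660979e-03 4.37729664e-04 1.18994274e-05]
```

View pics/h.png

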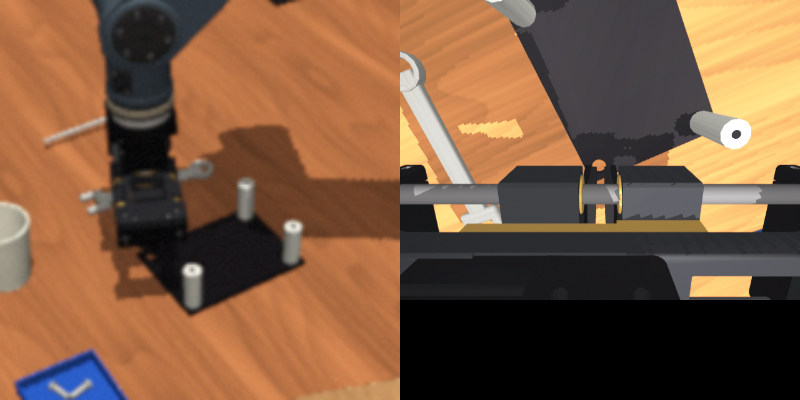

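The tips are over the empty corner hole and everything is clear. I'll drop 1.5 mm and hold.

```bash
python3 -m crank '[{"offset":[0.0015,0,0],"spin":0},{"offset":[0,0,0],"spin":0},{"offset":[0,0,0],"spin":0},{"offset":[0,0,0],"spin":0},{"offset":[0,0,0],"spin":0},{"offset":[0,0,0],"spin":0},{"offset":[0,0,0],"spin":0},{"offset":[0,0,0],"spin":0},{"offset":[0,0,0],"spin":0},{"offset":[0,0,0],"spin":0},{"offset":[0,0,0],"spin":0},{"offset":[0,0,0],"spin":0}]'
python3 -m crank '[{"offset":[0,0,0],"spin":0},{"offset":[0,0,0],"spin":0},{"offset":[0,0,0],"spin":0},{"offset":[0,0,0],"spin":0},{"offset":[0,0,0],"spin":0},{"offset":[0,0,0],"spin":0},{"offset":[0,0,0],"spin":0},{"offset":[0,0,0],"spin":0},{"offset":[0,0,0],"spin":0},{"offset":[0,0,0],"spin":0},{"offset":[0,0,0],"spin":0},{"offset":[0,0,0],"spin":0}]'
python3 -m crank '[{"offset":[0,0,0],"spin":0},{"offset":[0,0,0],"spin":0},{"offset":[0,0,0],"spin":0},{"offset":[0,0,0],"spin":0},{"offset":[0,0,0],"spin":0},{"offset":[0,0,0],"spin":0},{"offset":[0,0,0],"spin":0},{"offset":[0,0,0],"spin":0}]'
python3 - <<'E'
from rig import bot
import numpy as np
s=bot.read_state();R=s['tcp_rot'];p=np.array(s['position']);print(s['time_s'])
tip=p+R[:,0]*.182
print(tip,'to handle',R.T@(np.array([.4954,-.3795,.046])-tip))
E
```

```text
time_s: 11.3
position: [0.6282, -0.1052, 0.2082]
tcp_rot: [[0.0, -0.92, 0.391], [0.0, 0.391, 0.92], [-1.0, 0.0, 0.0]]
force: [-0.4, -0.4, -0.4]
opening: 0.065
time_s: 12.5
position: [0.6282, -0.1052, 0.2083]
tcp_rot: [[-0.0, -0.92, 0.391], [-0.0, 0.391, 0.92], [-1.0, 0.0, -0.0]]
force: [0.4, -0.6, 0.1]
opening: 0.07
time_s: 13.3
position: [0.6282, -0.1052, 0.2083]
tcp_rot: [[-0.0, -0.92, 0.391], [-0.0, 0.391, 0.92], [-1.0, -0.0, -0.0]]
force: [-0.4, -0.1, 0.6]
opening: 0.072
13.3
[ 0.62816695 -0.10515753  0.0262534 ] to handle [-0.01973713  0.01490267 -0.30441607]
```

```bash
python3 -m crank '[{"offset":[-0.008,0,0],"spin":0},{"offset":[-0.02,0,0],"spin":0},{"offset":[-0.03,0,0],"spin":0},{"offset":[-0.036,0,0],"spin":0},{"offset":[-0.036,0,0],"spin":0},{"offset":[-0.03,0,0],"spin":0},{"offset":[-0.02,0,0],"spin":0},{"offset":[-0.01,0,0],"spin":0}]'
python3 -m crank '[{"offset":[0,0.0012,-0.0091],"spin":0},{"offset":[0,0.0012,-0.0213],"spin":0},{"offset":[0,0.0013,-0.0274],"spin":0},{"offset":[0,0.0013,-0.0305],"spin":0},{"offset":[0,0.0013,-0.0304],"spin":0},{"offset":[0,0.0013,-0.0304],"spin":0},{"offset":[0,0.0013,-0.0304],"spin":0},{"offset":[0,0.0012,-0.0304],"spin":0},{"offset":[0,0.0012,-0.0304],"spin":0},{"offset":[0,0.0012,-0.0304],"spin":0},{"offset":[0,0.0012,-0.0213],"spin":0},{"offset":[0,0.0012,-0.0122],"spin":0}]'
python3 -m crank '[{"offset":[0,0,0],"spin":0},{"offset":[0,0,0],"spin":0},{"offset":[0,0,0],"spin":0}]'
python3 - <<'E'
from rig import bot
import numpy as np
s=bot.read_state();R=s['tcp_rot'];p=np.array(s['position']);print(s['time_s'])
tip=p+R[:,0]*.182
print(tip,'to handle',R.T@(np.array([.4954,-.3795,.046])-tip))
E
```

```text
time_s: 14.1
position: [0.6284, -0.1052, 0.4015]
tcp_rot: [[0.005, -0.92, 0.391], [-0.002, 0.391, 0.92], [-1.0, -0.005, 0.0]]
force: [0.9, 0.6, -0.5]
opening: 0.071
time_s: 15.3
position: [0.4938, -0.3811, 0.3964]
tcp_rot: [[-0.003, -0.919, 0.393], [0.002, 0.393, 0.919], [-1.0, 0.003, 0.001]]
force: [0.1, 0.2, 0.4]
opening: 0.069
time_s: 15.6
position: [0.4958, -0.3782, 0.3979]
tcp_rot: [[-0.001, -0.921, 0.39], [0.001, 0.39, 0.921], [-1.0, 0.001, 0.001]]
force: [0.8, 0.6, 0.4]
opening: 0.071
15.6
[ 0.495736   -0.37799396  0.21588636] to handle [ 0.16988471 -0.00043503 -0.00165846]
```

```bash
python3 -m crank '[{"offset":[0.008,0,0],"spin":0},{"offset":[0.016,0,0],"spin":0},{"offset":[0.022,0,0],"spin":0},{"offset":[0.025,0,0],"spin":0},{"offset":[0.025,0,0],"spin":0},{"offset":[0.022,0,0],"spin":0},{"offset":[0.018,0,0],"spin":0},{"offset":[0.014,0,0],"spin":0},{"offset":[0.01,0,0],"spin":0},{"offset":[0.006,0,0],"spin":0},{"offset":[0.003,0,0],"spin":0},{"offset":[0,0,0],"spin":0}]'
python3 - <<'E'
from rig import bot
import numpy as np,cv2
s=bot.read_state();R=s['tcp_rot'];p=np.array(s['position']);print(s['time_s'],s['force'])
tip=p+R[:,0]*.182
print(tip,R.T@(np.array([.4954,-.3795,.046])-tip))
a=bot.capture('scene');b=bot.capture('wrist')
cv2.imwrite('pics/s.png',np.hstack([cv2.resize(a['pixels'][90:270,210:390],(400,400)),cv2.copyMakeBorder(cv2.resize(b['pixels'],(400,300)),0,100,0,0,0)]))
E
```

```text
time_s: 16.8
position: [0.4956, -0.3794, 0.2294]
tcp_rot: [[0.0, -0.92, 0.391], [-0.0, 0.391, 0.92], [-1.0, -0.0, -0.0]]
force: [-0.1, -0.2, 0.3]
opening: 0.068
16.8 [-0.10624836 -0.20689613  0.25680821]
[ 0.49564144 -0.37941799  0.04735892] [ 0.00135888  0.0001906  -0.00016969]
```

View pics/s.png

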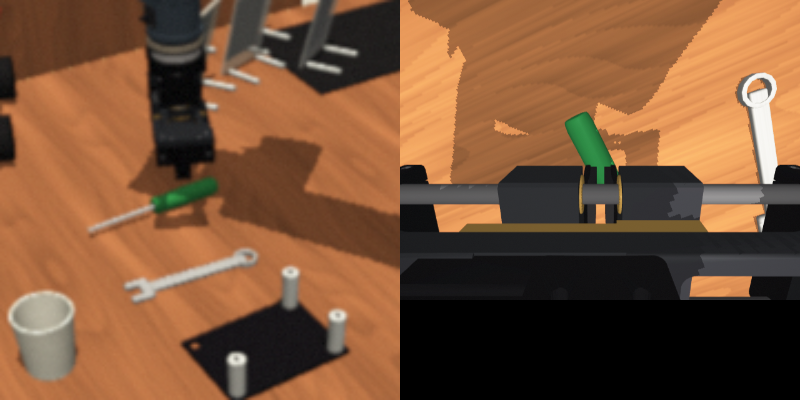

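The tips are above the handle's middle, and the wrench, plate and cup have not moved. I'll hold, then hand in.

```bash
python3 -m crank '[{"offset":[0.001,0,0],"spin":0},{"offset":[0,0,0],"spin":0},{"offset":[0,0,0],"spin":0},{"offset":[0,0,0],"spin":0},{"offset":[0,0,0],"spin":0},{"offset":[0,0,0],"spin":0},{"offset":[0,0,0],"spin":0},{"offset":[0,0,0],"spin":0},{"offset":[0,0,0],"spin":0},{"offset":[0,0,0],"spin":0},{"offset":[0,0,0],"spin":0},{"offset":[0,0,0],"spin":0}]'
python3 -m crank '[{"offset":[0,0,0],"spin":0},{"offset":[0,0,0],"spin":0},{"offset":[0,0,0],"spin":0},{"offset":[0,0,0],"spin":0},{"offset":[0,0,0],"spin":0},{"offset":[0,0,0],"spin":0},{"offset":[0,0,0],"spin":0},{"offset":[0,0,0],"spin":0},{"offset":[0,0,0],"spin":0},{"offset":[0,0,0],"spin":0},{"offset":[0,0,0],"spin":0},{"offset":[0,0,0],"spin":0}]'
python3 -m crank '[{"offset":[0,0,0],"spin":0},{"offset":[0,0,0],"spin":0},{"offset":[0,0,0],"spin":0},{"offset":[0,0,0],"spin":0},{"offset":[0,0,0],"spin":0},{"offset":[0,0,0],"spin":0},{"offset":[0,0,0],"spin":0},{"offset":[0,0,0],"spin":0}]'
python3 - <<'E'
from rig import bot
s=bot.read_state();print(s['time_s'],s['position'],s['force'])
bot.hand_in()
E
```

```text
time_s: 18.1
position: [0.4955, -0.3793, 0.2282]
tcp_rot: [[-0.0, -0.92, 0.391], [0.0, 0.391, 0.92], [-1.0, 0.0, 0.0]]
force: [0.1, -0.6, 0.3]
opening: 0.068
time_s: 19.3
position: [0.4955, -0.3793, 0.2282]
tcp_rot: [[-0.0, -0.92, 0.391], [-0.0, 0.391, 0.92], [-1.0, 0.0, -0.0]]
force: [-0.3, -0.4, -0.4]
opening: 0.071
time_s: 20.1
position: [0.4955, -0.3793, 0.2282]
tcp_rot: [[-0.0, -0.92, 0.391], [0.0, 0.391, 0.92], [-1.0, 0.0, 0.0]]
force: [-0.3, 0.3, -0.1]
opening: 0.071
20.1 [ 0.49548303 -0.37930058  0.2282468 ] [-0.26770385  0.26540304 -0.1297139 ]
the job is handed in; nothing more can be done
```

I pointed with nearly closed fingers at the 50 mm loose post, then the empty corner hole, then the middle of the screwdriver's handle. I handed in at 20.1 s, still pointing at the handle.

- **Holds:** each lasted more than 3 s, with the fingertips about 20 mm above the target. The final readings put them within about 1 mm sideways of the positions I measured, and the camera calibration adds about 2 mm of uncertainty.
- **Travel:** between targets the fingertips were about 0.22 m above the table.
- **Contact:** the force readings I took stayed around 1 N, about the level of sensor noise. The pictures taken at each stop showed nothing disturbed.
- **Checks:** the hole I measured agreed with the position predicted from the three fitted posts. The top-view positions also lined up within about 1 pixel in the scene camera. No checks failed or disagreed, and I took no picture after handing in.

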